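# Release a hinge knuckle from the sprung feed rack and put it in the order drawer

### The job

Pull the sprung gate of the feed rack up to its stop by its knob so that the brass hinge knuckle rolls down to the front stops, then keep hold of the knob and ease the gate all the way down again without letting it snap shut. Then take the knuckle and lay it down gently, not dropped, in the open drawer of the small wooden cabinet, and leave the drawer open. Leave the lock cylinder, the bushing and the latch bolt where they are.

Things in the scene. Friction and masses are not known exactly. Their poses are not given: they have to be found in the camera images.
- rack: Fixed steel feed rack, 290 x 136 mm. Origin on the counter; base plate spans x -135 to +155 mm, y +-68 mm. Two rails (y 23 to 53 mm either side, 46 mm gap between) slope down 7 degrees towards -x: tops 30 mm high at x -120, 51 mm at x +50. Side walls at y +-56 mm rise 21 mm over the rails. A grey gate frame, 118 mm high, stands across x 32 to 68 mm.
- front_rest (a point): Where the knuckle's centre comes to rest against the rack's two front stop posts: x -82 mm, y 0, z 53 mm of the rack. The posts (14 mm wide, at y +-36 mm, tops 58 mm high) have their faces at x -100 mm, with a 58 mm gap between them for a finger. Axes as the rack.
- gate_knob (a point): Centre of the round black knob (32 mm diameter, 34 mm high, on a 10 mm upright rod) on top of the gate; 167 mm above the counter with the gate down, straight above x = +50 mm, y = 0 of the rack. Its axes are the rack's. The knob is free all round, 32 mm of clear rod below it.
- gate (a joint): Height of the sprung steel gate: 0 = fully down, 0.045 m = pulled up to its stop. It resists with about 6.5 N when down to 11.5 N at the stop and snaps down if let go. The knuckle can roll under it from about 0.035 up.
- knuckle: Brass hinge knuckle: a plain barrel 36 mm in diameter and 100 mm long, 0.4 to 0.6 kg. Origin at its centre, own y along the barrel; it rolls, so its x and z turn. It starts lying across the rails behind (uphill of) the gate, at x = 73 mm, 72 mm high in the rack.
- order_unit: Fixed small wooden cabinet on a 4 mm rubber mat. Origin: on the counter under the middle of the mat's front edge. The cabinet is 200 mm wide (y); its upright front face is at x = +25 mm and it reaches back to x = +230 mm; top 94 mm above the counter. Its one drawer opens to -x.
- drawer_floor (a point): Point on the drawer's inner floor (26 mm above the counter), mid-width, 55 mm behind the inner face of its front; moves with the drawer, axes as the cabinet. Inside 158 mm wide (y), 175 mm long (x); side walls 6 mm thick, 46 mm high above the floor; front 21 mm thick, 56 mm high; a bar handle stands 35 mm before the front.
- order_drawer0 (a joint): How far the drawer is pulled out towards -x: 0 = shut, 0.15 m = fully out; it starts 0.12 to 0.145 out and stays where it is. The opening from above, between the drawer front's inner face and the cabinet's face, is this less 6 mm long.
- lock_cylinder: Bystander: steel lock cylinder standing upright on its 46 mm flange, 32 mm in diameter, 70 mm high. Origin at the centre of its underside.
- bushing: Bystander: nylon bushing, a ring of 68 mm outer, 38 mm inner diameter, 30 mm high, lying flat. Origin at the centre of its underside.
- latch_bolt: Bystander: dark bronze latch bolt lying flat, 94 mm long (x), 30 mm wide, 26 mm high. Origin near the centre of its underside.
Mind the look-alikes: they are no part of the job. Of the things shaped like the knuckle, the brass one is meant.

How it is judged (in metres and radians):
On the way, in this order (a step that is already met when the one before it is completed fails the run):
1. the gate is pulled up to its stop (value of joint gate above 0.042 m), for 0.2 s.
2. the knuckle has rolled down to the front stops and the gate has been eased fully down (value of joint gate below 0.004 m and x of knuckle in the frame of rack between -0.1 and -0.065 m and z of knuckle in the frame of rack below 0.07 m), for 0.2 s.
At the end, for the whole second after the job is handed in: The knuckle lies flat on the drawer's floor (centre 10 to 26 mm above it, barrel within about 10 degrees of level), inside the drawer's walls and at rest (under 0.05 m/s); the gate is fully down (under 4 mm); the drawer is still open by at least 70 mm (x of knuckle in the frame of drawer_floor between -0.05 and 0.12 m and y of knuckle in the frame of drawer_floor between -0.075 and 0.075 m and z of knuckle in the frame of drawer_floor between 0.01 and 0.026 m and angle between knuckle's own y axis and vertical between 1.4 and 1.75 rad and linear speed of knuckle below 0.05 m/s and value of joint gate below 0.004 m and value of joint order_drawer0 above 0.07 m); the robot touches nothing.
It fails at once if the gate snaps down (faster than 0.6 m/s) (velocity of joint gate below -0.6 m/s).
It fails at once if the knuckle is dropped or thrown into the drawer (faster than 0.7 m/s within 60 mm of its floor) (x of knuckle in the frame of drawer_floor between -0.05 and 0.12 m and y of knuckle in the frame of drawer_floor between -0.075 and 0.075 m and z of knuckle in the frame of drawer_floor between -0.01 and 0.06 m and linear speed of knuckle above 0.7 m/s).
It fails at once if the lock cylinder is pushed more than 30 mm from its place (distance of lock_cylinder from where it was at the start of the episode above 0.03 m).
It fails at once if the bushing is pushed more than 30 mm from its place (distance of bushing from where it was at the start of the episode above 0.03 m).
It fails at once if the latch bolt is pushed more than 30 mm from its place (distance of latch_bolt from where it was at the start of the episode above 0.03 m).
It also fails if it takes over 61 s, if anything falls off the work surface, if the arm or the gripper's body presses on something with over 40 N, if the wrist force passes 120 N, or if a joint passes its speed limit or range.

### The arm

A 7-joint arm with a two-finger parallel gripper is mounted at the origin on the work surface. World frame = base frame: x ahead of the robot, y to its left, z up, the work surface at z = 0. Lengths are in m, angles in degrees, forces in N, time in s.
With the tool pointing down it reaches from about 0.425 to 0.875 m from the base axis. Payload 4.7 kg.
Tool frame: the origin (TCP) lies at the very end of the fingers, on their centre line; the grasp point (between the pads) lies 19 mm behind it; z points along the fingers, y is the line along which they close (so a half turn about z gives the same grasp; the last joint's range is limited). The gripper opens to 87 mm and grips with 3 to 60 N. Pads are 19 mm wide; open, the fingers measure 117 mm over their backs; the gripper's body (75 mm by 190 mm) begins 51 mm behind the grasp point.
Start: joints at [-63.936, 18.392, -4.016, 83.108, 1.295, 78.541, -3.26], TCP at [0.277, 0.588, 0.223] pointing down, gripper open.
Joint ranges: [-163.93, 163.93], [-17.29, 119.83], [-79.2, 71.16], [3.27, 140.29], [-89.18, 269.18], [5.43, 117.66], [-154.24, 154.24]. Speed limits (degrees/s): [147.25, 147.25, 180, 180, 180, 180, 180].

### API

Orientations are given as [roll, pitch, yaw] about the fixed x, y, z axes, in that order (R = Rz(yaw) Ry(pitch) Rx(roll)).
In Python, from cell import get_obs, eyes, env gives the robot as it stands.
- The arm moves only by the tool servo_tool, never from a script. Its argument "series" is a list that holds one entry, the list of rows, each a list of 7 numbers: the shift along the tool's x, y, z in units of 300 mm (1.0 is 300 mm), then the turn, a rotation vector about the tool's x, y, z in units of pi rad (1.0 is pi rad), then the opening, from 0 (shut) to 1 (fully open). In form: [[[tx, ty, tz, wx, wy, wz, gripper], ...]]. A call has 1 to 12 rows; each row is the pose to reach, as a shift and turn from the pose commanded when the call began, along the tool's axes at that moment, turning the shorter way round; what a row does not reach only later rows make up. A row lasts 1/12 s, in which the tool goes at most 41.7 mm and 7.16 degrees, less where a joint would pass 70% of its speed; a pose out of reach is approached as far as the arm can. A call with a number of a shift or a turn outside -1 to 1 is refused whole. A call with a gripper value outside its range is refused whole. The fingers move at their own pace and stop on an object; "grip_force" is the grip in N (left out, the last holds). Time passes only in rows, so rows that repeat a pose let the fingers close. It gives the time, the measured TCP pose, the force, the opening and the grip force at its end, in the units of the state.
- get_obs(): the state, without advancing time (a new reading comes with each control period).
- eyes.read_camera(name): name is "scene" or "top"; returns a dict with "frame" (384x512x3 uint8, red, green, blue), "depth" (384x512 float32, m along the optical axis (not along the pixel's ray), 0 where there is no reading), "fx", "fy", "cx", "cy" (pixels), "origin" and "rotation" of the camera in the world. Camera axes: x right, y down, z forward; pixel columns grow to the right and rows downward; lengths in m; the calibration is good to about 2 mm. A picture is of the moment at which its call begins.
- env.sign_off(): hands the job in; it is judged then, once.
The state is a dict: "time_s": time; "qpos": joint angles; "joint_velocities": joint speeds; "effort": joint torques, N m; "tool_pos": TCP position; "tool_rot": TCP orientation; "force": force on the tool from outside, world axes, zero at the start; "wrist_torque": the same for the moment, N m; "grip_width": finger opening in m; "grasp_force": force on a finger pad.
Only numpy, scipy, OpenCV 4.12 (cv2) and the standard library are available. Lean on these libraries where they do the work, as an engineer would, in place of code of your own. Each camera call takes 0.05 s, during which the arm holds its last target. There are 200 camera calls.

## Working session

There is one attempt and no reset: what is moved stays moved. The work goes in short steps, Python scripts to look and compute and a tool call to move; the robot and the scene stay as the last step left them, time stands still between calls to the robot, and variables do not carry over. Pictures are saved under pics/ and viewed, at most 10 in all, crops included, and the job is handed in when it is done.

Besides the shell and the picture viewer there is one more tool, called after "Call:" as name(argument=value, ...), one argument or row to a line, values as JSON. servo_tool: Moves the arm, as the interface text tells. Shifts and turns lie within -1 to 1; 1 stands for 300 mm of shift or pi rad of turn. Its arguments: {"type":"object","properties":{"series":{"type":"array"},"grip_force":{"type":"number"}},"required":["series"]}

```bash
mkdir -p pics
cat > h.py <<'E'
import numpy as np, cv2
from cell import get_obs, eyes, env
def cap(n, save=None):
    c=eyes.read_camera(n)
    if save: cv2.imwrite('pics/'+save, cv2.cvtColor(c['frame'],cv2.COLOR_RGB2BGR))
    return c
def cloud(c):
    d=c['depth'].astype(float); v,u=np.indices(d.shape)
    P=np.stack([(u-c['cx'])/c['fx']*d,(v-c['cy'])/c['fy']*d,d],-1)
    W=P@np.array(c['rotation']).T+np.array(c['origin']); W[d==0]=np.nan
    return W
E
python3 - <<'E'
from h import *
o=get_obs(); print({k:np.round(v,4) for k,v in o.items()})
a=cap('top','t0.png'); b=cap('scene','s0.png')
for n,c in(('top',a),('scene',b)):
    np.savez(f'{n}0.npz',W=cloud(c),F=c['frame']); print(n,c['origin'],np.round(c['rotation'],3).tolist(),c['fx'])
i=np.hstack([cv2.imread('pics/t0.png'),cv2.imread('pics/s0.png')])
cv2.imwrite('pics/both0.png',cv2.resize(np.vstack([i[:,:512],i[:,512:]]),None,fx=.78,fy=.78))
E
```

```text
{'time_s': np.float64(0.0), 'qpos': array([-63.936 ,  18.4387,  -4.0166,  83.1744,   1.2933,  78.5394,
        -3.2606]), 'joint_velocities': array([ 0.0193, -0.0257, -0.0022,  0.045 , -0.0907, -0.0413,  0.0146]), 'effort': array([ 5.0000e-04, -4.9129e+01, -4.0320e-01, -3.1253e+01, -6.3800e-02,
        4.3600e-02,  2.0000e-04]), 'tool_pos': array([0.2771, 0.5874, 0.2215]), 'tool_rot': array([-1.798926e+02,  3.700000e-03,  1.547458e+02]), 'force': array([ 0.1603, -0.7702, -0.4928]), 'wrist_torque': array([-0.0027,  0.0174,  0.0592]), 'grasp_force': np.float64(0.0), 'grip_width': np.float64(0.0869)}Traceback (most recent call last):
  File "<stdin>", line 5, in <module>
  File "h.py", line 10, in cloud
    W=P@np.array(c['rotation']).T+np.array(c['origin']); W[d==0]=np.nan
      ~~~~~~~~~~~~~~~~~~~~~~~~~~~^~~~~~~~~~~~~~~~~~~~~~
ValueError: operands could not be broadcast together with shapes (384,512) (3,)
```

```bash
sed -i "s/W=P@np.array(c\['rotation'\]).T/W=P@R.from_euler('xyz',c['rotation'],degrees=True).as_matrix().T/; 1a from scipy.spatial.transform import Rotation as R" h.py
python3 - <<'E'
from h import *
a=cap('top','t0.png'); b=cap('scene','s0.png')
for n,c in(('top',a),('scene',b)):
    np.savez(f'{n}0.npz',W=cloud(c),F=c['frame']); print(n,c['origin'],c['rotation'],c['fx'],np.nanpercentile(cloud(c)[...,2],[2,20,50]))
cv2.imwrite('pics/both0.png',cv2.resize(np.vstack([cv2.imread('pics/t0.png'),cv2.imread('pics/s0.png')]),None,fx=.78,fy=.78))
E
```

```text
top [ 0.35269911 -0.00166817  1.3827396 ] [-1.67578791e+02 -1.09634840e-01 -8.74637228e+01] 358.2389122263517 [-5.10698444e-01 -4.69491588e-03  2.57931793e-04]
scene [1.89064534 0.51519982 1.08142228] [-125.27046256   -0.61405126  111.72280106] 474.00650797146284 [-0.29732553  0.23657541  0.55895712]
```

View pics/both0.png

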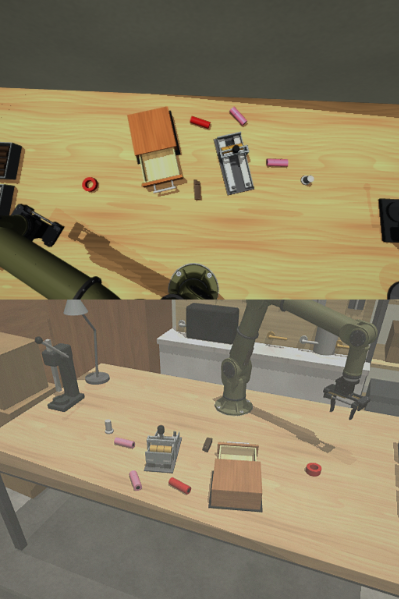

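Run:
```python
from h import *
t=cv2.imread('pics/t0.png');s=cv2.imread('pics/s0.png')
A=cv2.resize(t[120:260,150:400],None,fx=3.2,fy=3.2,interpolation=3)[:,:800]
cv2.imwrite('pics/c0.png',A)
W=np.load('top0.npz')['W']; S=np.load('scene0.npz')['W']
print('scene table z',S[150:170,230:260,2].mean(), S[190,200],S[300,280])
for (y,x) in [(156,256),(148,305),(208,355),(190,298)]: print(W[y,x].round(3))
# segmentation by heights
for n,X in(('top',W),('scene',S)):
  X=X.reshape(-1,3)
  m=(X[:,0]>.3)&(X[:,0]<1)&(X[:,1]>-.5)&(X[:,1]<.4)&(X[:,2]>.012)&(X[:,2]<.25); P=X[m]
  g=np.zeros((350,450),np.uint8); ij=((P[:,:2]-[.3,-.5])/.002).astype(int); g[ij[:,0],ij[:,1]]=1
  g=cv2.dilate(g,np.ones((3,3)))
  k,l,st,ce=cv2.connectedComponentsWithStats(g)
  for i in range(1,k):
    if st[i,4]<40: continue
    q=P[l[ij[:,0],ij[:,1]]==i]; r=cv2.minAreaRect(q[:,:2].astype(np.float32))
    print(n,len(q),np.round(r[0],3),np.round(r[1],3),round(r[2],1),'zmax',q[:,2].max().round(3))
```

```text
scene table z nan [1.21405017 0.1369551  0.53131987] [1.21177174 0.31600414 0.28338771]
[0.789 0.006 0.037]
[ 0.831 -0.186  0.035]
[ 0.599 -0.38   0.034]
[ 0.628 -0.145  0.174]
top 194 [0.452 0.006] [0.094 0.03 ] 6.3 zmax 0.033
top 5036 [0.628 0.212] [0.397 0.2  ] 15.8 zmax 0.102
top 1802 [ 0.585 -0.17 ] [0.272 0.134] 15.8 zmax 0.188
top 253 [ 0.602 -0.382] [0.102 0.037] 89.4 zmax 0.043
top 229 [0.793 0.007] [0.101 0.036] 72.3 zmax 0.04
top 230 [ 0.836 -0.187] [0.1   0.036] 42.1 zmax 0.041
```

View pics/c0.png

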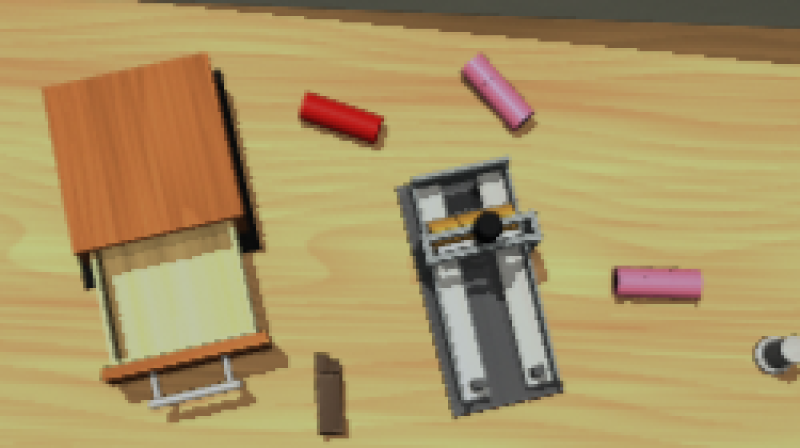

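Run:
```python
from h import *
W=np.load('top0.npz')['W']; D=np.load('top0.npz')
X=W.reshape(-1,3)
def sel(x0,x1,y0,y1,z0,z1): 
    m=(X[:,0]>x0)&(X[:,0]<x1)&(X[:,1]>y0)&(X[:,1]<y1)&(X[:,2]>z0)&(X[:,2]<z1); return X[m]
k=sel(.5,.8,-.3,-.05,.172,.2); print('knob',len(k),k.min(0),k.max(0),np.median(k,0))
c=sel(.6,1,.05,.4,.08,.105); r=cv2.minAreaRect(c[:,:2].astype(np.float32)); print('cab top',len(c),r,np.median(c[:,2])); print(cv2.boxPoints(r))
f=sel(.4,.75,.05,.35,.015,.035); r=cv2.minAreaRect(f[:,:2].astype(np.float32)); print('floor',len(f),r,np.median(f[:,2]));print(cv2.boxPoints(r))
h=sel(.38,.65,.05,.35,.07,.09); r=cv2.minAreaRect(h[:,:2].astype(np.float32)); print('front/handle z.07-.09',len(h),r);print(cv2.boxPoints(r))
g=sel(.4,.8,-.3,-.05,.002,.06); r=cv2.minAreaRect(g[:,:2].astype(np.float32)); print('rack low',len(g),r);print(cv2.boxPoints(r))
b=sel(.62,.7,-.25,-.1,.06,.1); print('kn',len(b),b.mean(0))
g=sel(.35,.6,.01,.35,.05,.08);print('mid',len(g),g.min(0),g.max(0))
l=sel(.4,.65,-.6,-.44,.03,.1); print('lock',len(l), l.mean(0) if len(l) else 0)
```

```text
knob 68 [ 0.61344593 -0.17208828  0.17272804] [ 0.64124539 -0.14385591  0.18781078] [ 0.62683817 -0.15769276  0.18196209]
cab top 2849 ((0.7188915014266968, 0.23787404596805573), (0.20775051414966583, 0.2003829926252365), 15.806941986083984) 0.09313060198043721
[[0.59165245 0.30598152]
 [0.6462361  0.113176  ]
 [0.84613055 0.16976658]
 [0.7915469  0.36257207]]
floor 1473 ((0.5984567403793335, 0.20363616943359375), (0.25488796830177307, 0.19964070618152618), 15.73806381225586) 0.025542818212047624
[[0.44871512 0.26514655]
 [0.5028657  0.07299   ]
 [0.7481984  0.14212579]
 [0.6940478  0.33428234]]
front/handle z.07-.09 438 ((0.5726533532142639, 0.19790711998939514), (0.20201127231121063, 0.19820667803287506), 15.507559776306152)
[[0.44882798 0.26639718]
 [0.50182164 0.07540619]
 [0.6964787  0.12941706]
 [0.64348507 0.32040805]]
rack low 2498 ((0.6002969145774841, -0.17479030787944794), (0.24889592826366425, 0.39938926696777344), 89.92415618896484)
[[ 0.4004377  -0.2989738 ]
 [ 0.7998266  -0.2995025 ]
 [ 0.8001561  -0.05060682]
 [ 0.4007672  -0.05007812]]
kn 198 [ 0.65259422 -0.15909859  0.08257696]
mid 459 [0.42399412 0.07834015 0.05000348] [0.59890792 0.30388471 0.07997314]
lock 89 [ 0.52143089 -0.52137415  0.06151681]
```

Candidates shaped like the knuckle: red at (256,156), pink at (305,148), pink at (355,208), and brass lying in the rack at (297,189). The brass one behind the gate is the target. Measured rack yaw is 15.8° and the knob is at (0.628, -0.158).

```bash
cat >> h.py <<'E'
def shift(pos,yaw=105.8,cur=None):
    o=get_obs(); p,r=(o['tool_pos'],o['tool_rot']) if cur is None else cur
    A=R.from_euler('xyz',r,degrees=True); B=R.from_euler('xyz',[180,0,yaw],degrees=True)
    print('shift',np.round(A.inv().apply(np.array(pos)-p)/.3,3),'turn',np.round((A.inv()*B).as_rotvec()/np.pi,4))
E
python3 - <<'E'
from h import *
shift([.43,.30,.27],125); shift([.628,-.158,.25],105.8,([.43,.30,.27],[180,0,125]))
E
```

```text
shift [-0.87 -0.65 -0.16] turn [-3.000e-04  1.000e-04  1.652e-01]
shift [-1.629 -0.335  0.067] turn [-0.     -0.      0.1067]
```

Call:
servo_tool(
  series=[
    [[-0.12,-0.09,-0.16,0,0,0.03,1],[-0.24,-0.18,-0.16,0,0,0.06,1],[-0.36,-0.27,-0.16,0,0,0.09,1],[-0.48,-0.36,-0.16,0,0,0.12,1],[-0.6,-0.45,-0.16,0,0,0.15,1],[-0.72,-0.54,-0.16,0,0,0.165,1],[-0.84,-0.63,-0.16,0,0,0.165,1],[-0.87,-0.65,-0.16,0,0,0.165,1],[-0.87,-0.65,-0.16,0,0,0.165,1]],
  ],
  grip_force=45,
)

```text
time_s: 0.95
tool_pos: [0.4348, 0.2918, 0.271]
tool_rot: [180.0, 0.2, 124.4]
force: [0.7, -0.6, 0.4]
grip_width: 0.087
grasp_force: 0.0
```

Call:
servo_tool(
  series=[
    [[-0.13,-0.03,0,0,0,0.02,1],[-0.25,-0.05,0,0,0,0.04,1],[-0.38,-0.08,0,0,0,0.06,1],[-0.5,-0.1,0,0,0,0.08,1],[-0.63,-0.13,0,0,0,0.107,1],[-0.75,-0.15,0,0,0,0.107,1],[-0.87,-0.18,0,0,0,0.107,1],[-0.98,-0.2,0,0,0,0.107,1],[-0.98,-0.2,0,0,0,0.107,1]],
  ],
)

```text
time_s: 1.7
tool_pos: [0.5516, 0.0161, 0.2707]
tool_rot: [180.0, 0.3, 105.1]
force: [-0.7, -0.7, -0.1]
grip_width: 0.087
grasp_force: 0.0
```

Run:
```python
from h import *
o=get_obs(); print(o['time_s'],o['tool_pos'],o['tool_rot'],o['qpos'])
shift([.628,-.158,.23])
```

```text
1.7 [0.55156671 0.01609894 0.27072372] [179.97287042   0.27746564 105.12801814] [-30.06107434   5.05680787  27.36706585  94.08833431  -2.08066623
  81.33811293  12.65316902]
shift [-0.626  0.094  0.139] turn [ 0.0001  0.0015 -0.0037]
```

Call:
servo_tool(
  series=[
    [[-0.13,0.02,0,0,0,-0.003,1],[-0.25,0.04,0,0,0,-0.003,1],[-0.38,0.06,0,0,0,-0.003,1],[-0.5,0.08,0,0,0,-0.003,1],[-0.626,0.094,0,0,0.001,-0.003,1],[-0.626,0.094,0.06,0,0.001,-0.003,1],[-0.626,0.094,0.139,0,0.001,-0.003,1],[-0.626,0.094,0.139,0,0.001,-0.003,1],[-0.626,0.094,0.139,0,0.001,-0.003,1]],
  ],
)

```text
time_s: 2.45
tool_pos: [0.6274, -0.1469, 0.2275]
tool_rot: [-179.8, -0.3, 106.4]
force: [0.5, 0.6, 1.0]
grip_width: 0.0872
grasp_force: 0.0
```

Run:
```python
from h import *
c=cap('scene'); f=c['frame'][:,:,::-1]
cv2.imwrite('pics/s1.png',cv2.resize(f[120:240,140:300],None,fx=4.5,fy=4.5,interpolation=3))
t=cap('top')['frame'][:,:,::-1]; cv2.imwrite('pics/t1.png',cv2.resize(t[130:250,240:400],None,fx=4.5,fy=4.5,interpolation=3))
Rm=R.from_euler('xyz',c['rotation'],degrees=True)
for p in ([.628,-.158,.184],[.628,-.158,.15],get_obs()['tool_pos'],[.619,.2096,.094]):
    q=Rm.inv().apply(np.array(p)-c['origin']); print(p,q[0]/q[2]*c['fx']+c['cx'],q[1]/q[2]*c['fy']+c['cy'],q[2])
d=c['depth'];print(d[150:240:15,150:300:30])
shift([.628,-.158,.148])
```

```text
[0.628, -0.158, 0.184] 206.27009510479644 162.37615795452317 1.6782832489644455
[0.628, -0.158, 0.15] 206.71593108638953 170.41882061187016 1.6979149729400442
[ 0.6287622  -0.14718999  0.23007211] 208.3461764413944 151.89544281584136 1.6478968261140867
[0.619, 0.2096, 0.094] 304.9158448158184 205.33021712286418 1.6281296390205435
[[0.94084907 0.9099683  0.8823684  0.8598142  0.83053523]
 [0.963132   0.9315545  0.9041726  0.87259024 0.84951407]
 [0.9853734  0.9529059  0.9200877  0.89294666 0.8682679 ]
 [1.0121194  0.9779169  0.9468496  0.91248584 0.8861292 ]
 [1.0393367  0.9996923  0.9693093  0.93885905 0.9042536 ]
 [1.0629317  1.0257213  0.9878677  0.95597434 0.9260649 ]]
shift [-0.035 -0.013  0.273] turn [ 0.0004 -0.0009  0.0033]
```

View pics/s1.png

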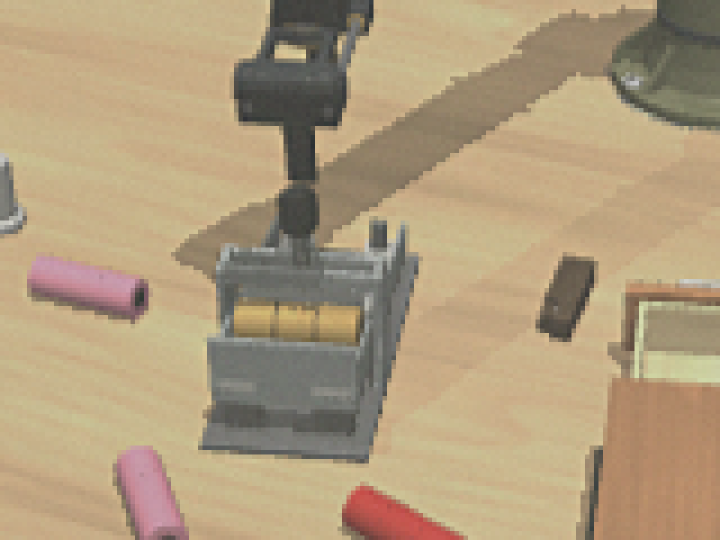

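The crop shows the open fingers above the black knob, whose top is at about (206,161); my estimate projects to (206,162). The brass barrel is behind the gate. The scene depth values are wrong in scale, but the projection agrees. Next: descend.

Call:
servo_tool(
  series=[
    [[-0.035,-0.013,0,0,0,0.003,1],[-0.035,-0.013,0.07,0,0,0.003,1],[-0.035,-0.013,0.14,0,0,0.003,1],[-0.035,-0.013,0.21,0,0,0.003,1],[-0.035,-0.013,0.27,0,0,0.003,1],[-0.035,-0.013,0.27,0,0,0.003,1],[-0.035,-0.013,0.27,0,0,0.003,1],[-0.035,-0.013,0.27,0,0,0.003,0.6]],
  ],
)

```text
time_s: 3.22
tool_pos: [0.6283, -0.1597, 0.1499]
tool_rot: [179.9, -0.1, 105.8]
force: [-0.4, -0.1, 0.1]
grip_width: 0.085
grasp_force: 0.0
```

Call:
servo_tool(
  series=[
    [[0,0,0,0,0,0,0.1],[0,0,0,0,0,0,0.1],[0,0,0,0,0,0,0.1],[0,0,0,0,0,0,0.1],[0,0,0,0,0,0,0.1],[0,0,0,0,0,0,0.1],[0,0,0,0,0,0,0.1],[0,0,0,0,0,0,0.1]],
  ],
)

```text
time_s: 3.88
tool_pos: [0.6274, -0.1589, 0.1478]
tool_rot: [180.0, -0.2, 105.8]
force: [4.8, 0.7, -1.8]
grip_width: 0.0351
grasp_force: 3.5
```

Call:
servo_tool(
  series=[
    [[0,0,0,0,0,0,0.1],[0,0,0,0,0,0,0.1],[0,0,0,0,0,0,0.1],[0,0,0,0,0,0,0.1],[0,0,0,0,0,0,0.1]],
  ],
)

```text
time_s: 4.3
tool_pos: [0.629, -0.1584, 0.1479]
tool_rot: [179.8, -0.1, 105.8]
force: [4.7, 0.3, -2.5]
grip_width: 0.0308
grasp_force: 45.0
```

Call:
servo_tool(
  series=[
    [[0,0,-0.015,0,0,0,0.1],[0,0,-0.03,0,0,0,0.1],[0,0,-0.045,0,0,0,0.1],[0,0,-0.06,0,0,0,0.1],[0,0,-0.075,0,0,0,0.1],[0,0,-0.09,0,0,0,0.1],[0,0,-0.105,0,0,0,0.1],[0,0,-0.12,0,0,0,0.1],[0,0,-0.13,0,0,0,0.1],[0,0,-0.14,0,0,0,0.1],[0,0,-0.147,0,0,0,0.1],[0,0,-0.147,0,0,0,0.1]],
  ],
)

```text
time_s: 5.3
tool_pos: [0.629, -0.1584, 0.1904]
tool_rot: [179.9, -0.1, 105.8]
force: [7.9, -1.7, -9.7]
grip_width: 0.0307
grasp_force: 45.0
```

Call:
servo_tool(
  series=[
    [[0,0,-0.004,0,0,0,0.1],[0,0,-0.008,0,0,0,0.1],[0,0,-0.012,0,0,0,0.1],[0,0,-0.012,0,0,0,0.1],[0,0,-0.012,0,0,0,0.1],[0,0,-0.012,0,0,0,0.1]],
  ],
)

```text
time_s: 5.8
tool_pos: [0.629, -0.1584, 0.193]
tool_rot: [179.9, -0.1, 105.8]
force: [8.9, -1.7, -13.1]
grip_width: 0.0301
grasp_force: 45.0
```

Run:
```python
from h import *
c=cap('scene'); f=c['frame'][:,:,::-1]; t=cap('top'); t=t['frame'][:,:,::-1]
cv2.imwrite('pics/s2.png',np.hstack([cv2.resize(x,(400,450),interpolation=3) for x in (f[140:240,160:249],t[145:265,250:357])]))
print(get_obs()['tool_pos'],get_obs()['force'])
```

```text
[ 0.62895066 -0.15838052  0.19292493] [  8.68384849  -1.56088938 -12.2297732 ]
```

View pics/s2.png

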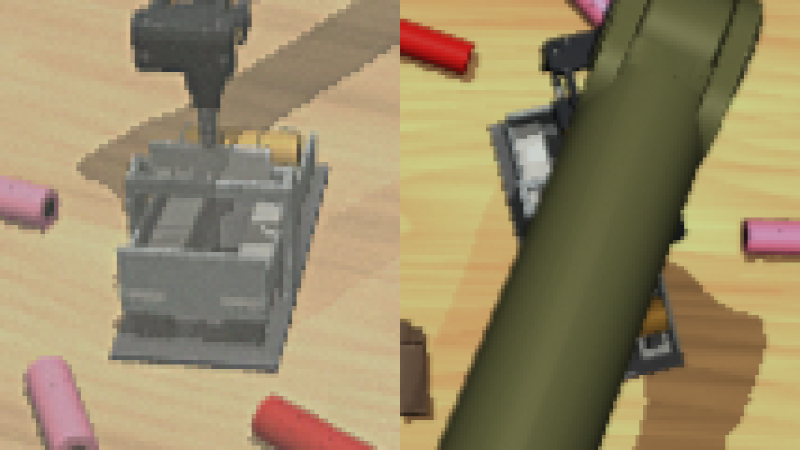

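The brass barrel has rolled downhill: it is seen past the gate in the scene crop and at the front end in the top crop. I'll press a little further up to feel the stop.

Call:
servo_tool(
  series=[
    [[0,0,-0.003,0,0,0,0.1],[0,0,-0.006,0,0,0,0.1],[0,0,-0.01,0,0,0,0.1],[0,0,-0.01,0,0,0,0.1],[0,0,-0.01,0,0,0,0.1]],
  ],
)

```text
time_s: 6.32
tool_pos: [0.6289, -0.1584, 0.1931]
tool_rot: [180.0, -0.1, 105.8]
force: [13.4, -3.4, -24.2]
grip_width: 0.0305
grasp_force: 45.0
```

Call:
servo_tool(
  series=[
    [[0,0,0.008,0,0,0,0.1],[0,0,0.016,0,0,0,0.1],[0,0,0.024,0,0,0,0.1],[0,0,0.032,0,0,0,0.1],[0,0,0.04,0,0,0,0.1],[0,0,0.048,0,0,0,0.1],[0,0,0.056,0,0,0,0.1],[0,0,0.064,0,0,0,0.1],[0,0,0.072,0,0,0,0.1],[0,0,0.08,0,0,0,0.1],[0,0,0.09,0,0,0,0.1],[0,0,0.1,0,0,0,0.1]],
  ],
)

```text
time_s: 7.32
tool_pos: [0.629, -0.1584, 0.1671]
tool_rot: [179.9, -0.1, 105.8]
force: [6.9, -0.7, -7.3]
grip_width: 0.0307
grasp_force: 45.0
```

Call:
servo_tool(
  series=[
    [[0,0,0.008,0,0,0,0.1],[0,0,0.016,0,0,0,0.1],[0,0,0.024,0,0,0,0.1],[0,0,0.032,0,0,0,0.1],[0,0,0.04,0,0,0,0.1],[0,0,0.048,0,0,0,0.1],[0,0,0.055,0,0,0,0.1],[0,0,0.06,0,0,0,0.1],[0,0,0.064,0,0,0,0.1],[0,0,0.064,0,0,0,0.1],[0,0,0.064,0,0,0,0.1]],
  ],
)

```text
time_s: 8.23
tool_pos: [0.629, -0.1584, 0.1484]
tool_rot: [179.8, -0.1, 105.8]
force: [7.2, -0.2, -7.3]
grip_width: 0.0306
grasp_force: 45.0
```

Call:
servo_tool(
  series=[
    [[0,0,0.004,0,0,0,0.1],[0,0,0.007,0,0,0,0.1],[0,0,0.007,0,0,0,0.1],[0,0,0.007,0,0,0,0.1],[0,0,0.007,0,0,0,0.1]],
  ],
)

```text
time_s: 8.65
tool_pos: [0.6291, -0.1584, 0.1478]
tool_rot: [179.8, -0.1, 105.8]
force: [6.5, 0.7, -0.2]
grip_width: 0.0306
grasp_force: 45.0
```

Gate is seated. I'll release and rise, then look.

Call:
servo_tool(
  series=[
    [[0,0,0,0,0,0,0.4],[0,0,0,0,0,0,0.5],[0,0,0,0,0,0,0.6],[0,0,0,0,0,0,0.7],[0,0,0,0,0,0,0.8],[0,0,0,0,0,0,0.8],[0,0,-0.1,0,0,0,0.8],[0,0,-0.2,0,0,0,0.8],[0,0,-0.3,0,0,0,0.8],[0,0,-0.35,0,0,0,0.8],[0,0,-0.35,0,0,0,0.8]],
  ],
)

```text
time_s: 9.57
tool_pos: [0.6291, -0.1603, 0.2569]
tool_rot: [179.6, -0.0, 105.8]
force: [-0.1, -0.0, -0.2]
grip_width: 0.0694
grasp_force: 0.0
```

Run:
```python
from h import *
c=cap('scene','sc3.png'); t=cap('top','tp3.png'); W=cloud(t); o=get_obs(); print(o['tool_pos'],o['grip_width'])
X=W.reshape(-1,3); F=t['frame'].reshape(-1,3).astype(int)
hsv=cv2.cvtColor(t['frame'],cv2.COLOR_RGB2HSV).reshape(-1,3)
m=(X[:,0]>.44)&(X[:,0]<.56)&(X[:,1]>-.28)&(X[:,1]<-.1)&(X[:,2]>.045)&(X[:,2]<.09)&(hsv[:,1]>120)
P=X[m]; print(m.sum(), P.min(0),P.max(0),np.median(P,0))
f=c['frame'][:,:,::-1]; q=t['frame'][:,:,::-1]
cv2.imwrite('pics/s3.png',np.hstack([cv2.resize(x,(400,450),interpolation=3) for x in (f[140:240,160:249],q[145:265,250:357])]))
shift([.501,-.194,.21])
```

```text
[ 0.62729958 -0.15941944  0.25226348] 0.06969823890074996
9 [ 0.49875217 -0.24862691  0.04575842] [ 0.51170829 -0.23890152  0.06913049] [ 0.50251772 -0.24246413  0.06094082]
shift [ 0.003 -0.437  0.141] turn [ 0.0002 -0.001  -0.0001]
```

View pics/s3.png

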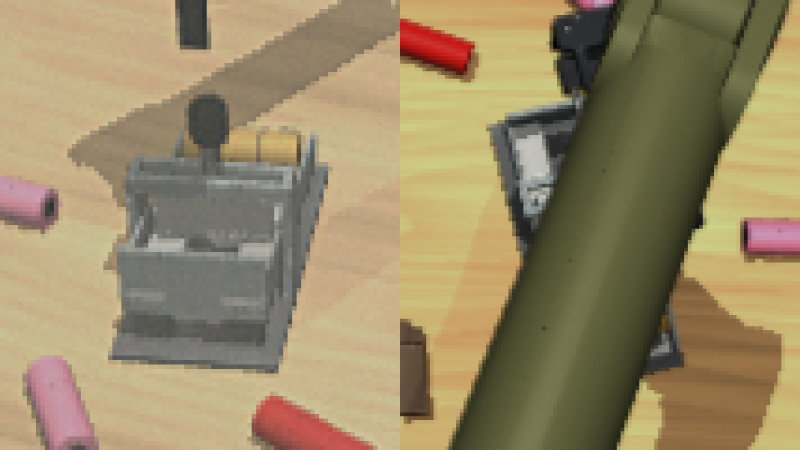

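Gate is down with the knob low, and the barrel lies at the front stops (scene crop at (245,147)). Moving over it.

Call:
servo_tool(
  series=[
    [[0.003,-0.1,0,0,0,0,0.8],[0.003,-0.2,0,0,0,0,0.8],[0.003,-0.3,0,0,0,0,0.8],[0.003,-0.4,0,0,0,0,0.8],[0.003,-0.437,0.05,0,0,0,0.8],[0.003,-0.437,0.15,0,0,0,0.8],[0.003,-0.437,0.25,0,0,0,0.8],[0.003,-0.437,0.35,0,0,0,0.8],[0.003,-0.437,0.4,0,0,0,0.8],[0.003,-0.437,0.4,0,0,0,0.8],[0.003,-0.437,0.4,0,0,0,0.8]],
  ],
)

```text
time_s: 10.58
tool_pos: [0.4993, -0.1933, 0.1305]
tool_rot: [-179.8, -0.3, 105.8]
force: [0.4, -1.5, 0.8]
grip_width: 0.0698
grasp_force: 0.0
```

Run:
```python
from h import *
c=cap('scene'); t=cap('top'); f=c['frame'][:,:,::-1]; q=t['frame'][:,:,::-1]
cv2.imwrite('pics/s4.png',np.hstack([cv2.resize(x,(400,450),interpolation=3) for x in (f[120:220,165:254],q[145:265,250:357])]))
Rm=R.from_euler('xyz',c['rotation'],degrees=True)
u=np.array([.962,.272,0]);v=np.array([-.272,.962,0]);b=np.array([.501,-.194,.053])
for p in (b+[0,0,.018],b+.05*v,b-.05*v):
    w=Rm.inv().apply(p-c['origin']); print((w[0]/w[2]*c['fx']+c['cx']-165)*400/89,(w[1]/w[2]*c['fy']+c['cy']-120)*4.5)
shift([.501,-.194,.040]); print(get_obs()['qpos'])
```

```text
219.53955303359479 220.42162068899535
276.96643956552396 241.52043488519374
163.9054403478192 233.96547617239554
shift [-0.001 -0.001  0.31 ] turn [ 0.0002 -0.0008 -0.0001]
[-14.59481312   9.31006281  36.26773894 106.82311763  -6.17634047
  65.83371807  39.63443313]
```

View pics/s4.png

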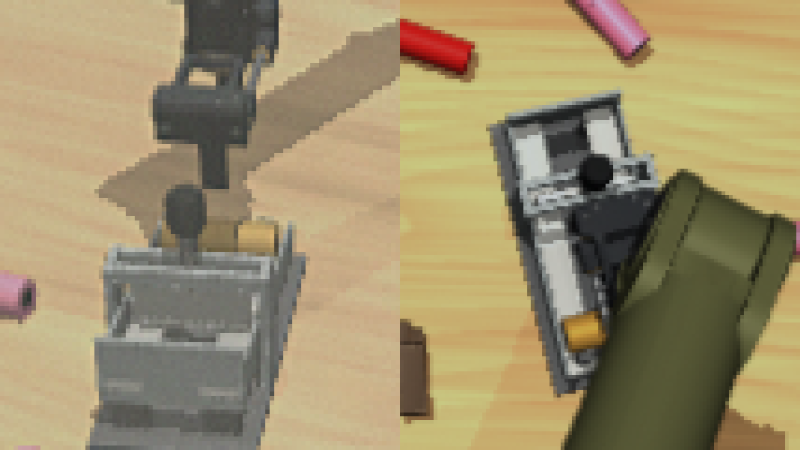

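Barrel spans crop x 160–280, which matches the prediction of 164–277. Descending.

Call:
servo_tool(
  series=[
    [[0,0,0.05,0,0,0,0.8],[0,0,0.1,0,0,0,0.8],[0,0,0.15,0,0,0,0.8],[0,0,0.2,0,0,0,0.8],[0,0,0.25,0,0,0,0.8],[0,0,0.28,0,0,0,0.8],[0,0,0.305,0,0,0,0.8],[0,0,0.305,0,0,0,0.8],[0,0,0.305,0,0,0,0.8]],
  ],
  grip_force=25,
)

```text
time_s: 11.43
tool_pos: [0.5012, -0.1936, 0.0413]
tool_rot: [180.0, -0.2, 105.8]
force: [0.7, -0.3, -0.6]
grip_width: 0.0698
grasp_force: 0.0
```

Call:
servo_tool(
  series=[
    [[0,0,0,0,0,0,0.3],[0,0,0,0,0,0,0.2],[0,0,0,0,0,0,0.2],[0,0,0,0,0,0,0.2],[0,0,0,0,0,0,0.2],[0,0,0,0,0,0,0.2],[0,0,0,0,0,0,0.2],[0,0,0,0,0,0,0.2],[0,0,0,0,0,0,0.2]],
  ],
)

```text
time_s: 12.18
tool_pos: [0.5017, -0.1932, 0.0409]
tool_rot: [179.9, -0.2, 105.8]
force: [3.8, 1.0, -0.8]
grip_width: 0.0353
grasp_force: 25.0
```

Call:
servo_tool(
  series=[
    [[0,0,-0.02,0,0,0,0.2],[0,0,-0.06,0,0,0,0.2],[0,0,-0.12,0,0,0,0.2],[0,0,-0.2,0,0,0,0.2],[0,0,-0.28,0,0,0,0.2],[0,0,-0.36,0,0,0,0.2],[0,0,-0.42,0,0,0,0.2],[0,0,-0.45,0,0,0,0.2],[0,0,-0.45,0,0,0,0.2],[0,0,-0.45,0,0,0,0.2]],
  ],
  grip_force=35,
)

```text
time_s: 13.02
tool_pos: [0.4999, -0.1938, 0.1747]
tool_rot: [-179.9, -0.2, 105.8]
force: [-1.0, 0.0, -6.3]
grip_width: 0.0355
grasp_force: 35.0
```

Run:
```python
from h import *
W=np.load('top0.npz')['W'].reshape(-1,3)
f=np.array([.619,.2096]);u=np.array([.962,.272]);v=np.array([-.272,.962])
d=W[:,:2]-f; a=d@u; s=d@v
m=(a>-.22)&(a<.01)&(abs(s)<.06)&(W[:,2]>.012)
for lo in np.arange(-.2,0,.008):
    k=m&(a>=lo)&(a<lo+.008); print(round(lo,3),k.sum(),np.round(np.percentile(W[k,2],[10,50,90]),3) if k.sum() else '')
m=(a>-.09)&(a<-.04)&(abs(s)<.12)
for lo in np.arange(-.1,.1,.006):
    k=m&(s>=lo)&(s<lo+.006); print('s',round(lo,3),np.round(np.median(W[k,2]),3),end=';')
print(); shift([.5574,.1935,.18])
```

```text
-0.2 0 
-0.192 42 [0.056 0.061 0.063]
-0.184 50 [0.056 0.06  0.064]
-0.176 10 [0.056 0.059 0.063]
-0.168 10 [0.055 0.059 0.062]
-0.16 11 [0.055 0.058 0.062]
-0.152 102 [0.034 0.068 0.084]
-0.144 73 [0.078 0.081 0.084]
-0.136 60 [0.068 0.074 0.082]
-0.128 13 [0.025 0.067 0.073]
-0.12 66 [0.023 0.026 0.029]
-0.112 65 [0.022 0.026 0.029]
-0.104 66 [0.022 0.026 0.029]
-0.096 66 [0.022 0.025 0.029]
-0.088 66 [0.022 0.026 0.03 ]
-0.08 66 [0.022 0.025 0.029]
-0.072 64 [0.023 0.026 0.029]
-0.064 67 [0.022 0.026 0.03 ]
-0.056 63 [0.021 0.026 0.028]
-0.048 63 [0.022 0.025 0.028]
-0.04 64 [0.022 0.026 0.028]
-0.032 63 [0.021 0.026 0.03 ]
-0.024 64 [0.022 0.026 0.029]
-0.016 66 [0.022 0.025 0.029]
-0.008 59 [0.022 0.026 0.029]
s -0.1 -0.001;s -0.094 -0.002;s -0.088 0.04;s -0.082 0.071;s -0.076 0.024;s -0.07 0.026;s -0.064 0.025;s -0.058 0.025;s -0.052 0.025;s -0.046 0.026;s -0.04 0.025;s -0.034 0.025;s -0.028 0.025;s -0.022 0.025;s -0.016 0.027;s -0.01 0.026;s -0.004 0.026;s 0.002 0.026;s 0.008 0.027;s 0.014 0.024;s 0.02 0.026;s 0.026 0.026;s 0.032 0.026;s 0.038 0.026;s 0.044 0.025;s 0.05 0.027;s 0.056 0.026;s 0.062 0.026;s 0.068 0.026;s 0.074 0.04;s 0.08 0.072;s 0.086 nan;s 0.092 0.001;s 0.098 -0.001;
shift [ 1.19   0.535 -0.014] turn [-0.0005 -0.0013 -0.0001]
  return _methods._mean(a, axis=axis, dtype=dtype,
  ret = ret.dtype.type(ret / rcount)
```

The drawer geometry is confirmed and the knuckle is held (about 6 N of extra weight). Carrying it over.

Call:
servo_tool(
  series=[
    [[0.06,0.03,0,0,0,0,0.2],[0.14,0.07,0,0,0,0,0.2],[0.24,0.12,0,0,0,0,0.2],[0.34,0.17,0,0,0,0,0.2],[0.44,0.21,0,0,0,0,0.2],[0.54,0.25,0,0,0,0,0.2],[0.64,0.3,0,0,0,0,0.2],[0.74,0.35,0,0,0,0,0.2],[0.84,0.4,0,0,0,0,0.2],[0.92,0.43,0,0,0,0,0.2],[0.98,0.45,0,0,0,0,0.2],[1.0,0.46,0,0,0,0,0.2]],
  ],
)

```text
time_s: 14.02
tool_pos: [0.5499, 0.1369, 0.1738]
tool_rot: [-179.7, -0.3, 106.1]
force: [-0.7, 1.4, -5.2]
grip_width: 0.0353
grasp_force: 35.0
```

Run:
```python
from h import *
shift([.5574,.1925,.11]); print(get_obs()['qpos'])
```

```text
shift [0.17  0.076 0.213] turn [-0.0015 -0.0015  0.0017]
[-35.89360104  10.33593516  21.81062245  99.53965826  -4.31476945
  71.18196783   3.11927196]
```

Call:
servo_tool(
  series=[
    [[0.06,0.03,0,0,0,0,0.2],[0.12,0.06,0,0,0,0,0.2],[0.17,0.076,0,0,0,0.001,0.2],[0.17,0.076,0.05,0,0,0.001,0.2],[0.17,0.076,0.1,0,0,0.001,0.2],[0.17,0.076,0.15,0,0,0.001,0.2],[0.17,0.076,0.2,0,0,0.001,0.2],[0.17,0.076,0.213,0,0,0.001,0.2],[0.17,0.076,0.213,0,0,0.001,0.2],[0.17,0.076,0.213,0,0,0.001,0.2]],
  ],
)

```text
time_s: 14.85
tool_pos: [0.5599, 0.187, 0.1124]
tool_rot: [-179.9, -0.1, 105.6]
force: [1.1, -0.3, -5.0]
grip_width: 0.0352
grasp_force: 35.0
```

Run:
```python
from h import *
c=cap('scene'); t=cap('top'); f=c['frame'][:,:,::-1]; q=t['frame'][:,:,::-1]
cv2.imwrite('pics/s5.png',np.hstack([cv2.resize(x,(400,450),interpolation=3) for x in (f[130:250,250:357],q[130:250,160:267])]))
shift([.5574,.1925,.033]); print(get_obs()['tool_pos'])
```

```text
shift [ 0.018 -0.007  0.269] turn [ 0.0004 -0.001  -0.0012]
[0.56079923 0.18769575 0.1138148 ]
```

View pics/s5.png

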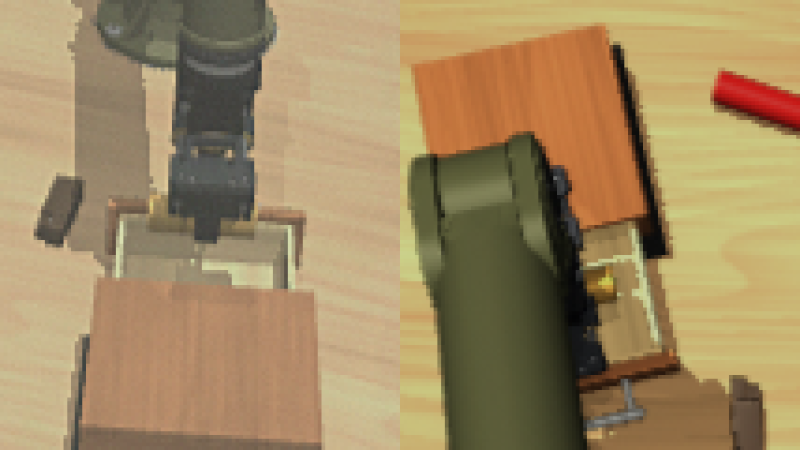

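The knuckle is held level, inside the drawer walls in both views. Lowering slowly.

Call:
servo_tool(
  series=[
    [[0.015,-0.007,0.03,0,0,0,0.2],[0.015,-0.007,0.07,0,0,0,0.2],[0.015,-0.007,0.11,0,0,0,0.2],[0.015,-0.007,0.15,0,0,0,0.2],[0.015,-0.007,0.18,0,0,0,0.2],[0.015,-0.007,0.21,0,0,0,0.2],[0.015,-0.007,0.23,0,0,0,0.2],[0.015,-0.007,0.245,0,0,0,0.2],[0.015,-0.007,0.255,0,0,0,0.2],[0.015,-0.007,0.255,0,0,0,0.2],[0.015,-0.007,0.255,0,0,0,0.2]],
  ],
)

```text
time_s: 15.87
tool_pos: [0.5571, 0.1919, 0.0367]
tool_rot: [180.0, -0.2, 105.6]
force: [0.7, -0.2, -5.2]
grip_width: 0.035
grasp_force: 35.0
```

Call:
servo_tool(
  series=[
    [[0,0,0.004,0,0,0,0.2],[0,0,0.008,0,0,0,0.2],[0,0,0.011,0,0,0,0.2],[0,0,0.011,0,0,0,0.2],[0,0,0.011,0,0,0,0.2]],
  ],
)

```text
time_s: 16.28
tool_pos: [0.5568, 0.1919, 0.0332]
tool_rot: [180.0, -0.2, 105.6]
force: [0.8, 0.5, -5.7]
grip_width: 0.0348
grasp_force: 35.0
```

Call:
servo_tool(
  series=[
    [[0,0,0.003,0,0,0,0.2],[0,0,0.006,0,0,0,0.2],[0,0,0.006,0,0,0,0.2],[0,0,0.006,0,0,0,0.2]],
  ],
)

```text
time_s: 16.62
tool_pos: [0.5575, 0.1921, 0.0322]
tool_rot: [179.9, -0.2, 105.6]
force: [-0.3, 0.6, -0.1]
grip_width: 0.0355
grasp_force: 35.0
```

Floor contact (weight gone). Releasing and rising.

Call:
servo_tool(
  series=[
    [[0,0,0,0,0,0,0.45],[0,0,0,0,0,0,0.5],[0,0,0,0,0,0,0.6],[0,0,0,0,0,0,0.68],[0,0,0,0,0,0,0.68],[0,0,-0.04,0,0,0,0.68],[0,0,-0.12,0,0,0,0.68],[0,0,-0.22,0,0,0,0.68],[0,0,-0.35,0,0,0,0.68],[0,0,-0.45,0,0,0,0.68],[0,0,-0.55,0,0,0,0.68],[0,0,-0.6,0,0,0,0.68]],
  ],
  grip_force=15,
)

```text
time_s: 17.62
tool_pos: [0.5587, 0.1917, 0.217]
tool_rot: [179.6, -0.3, 105.6]
force: [0.4, -0.2, 0.5]
grip_width: 0.0592
grasp_force: 0.0
```

Call:
servo_tool(
  series=[
    [[0.1,0,0,0,0,0,0.68],[0.22,0,0,0,0,0,0.68],[0.34,0,0,0,0,0,0.68],[0.46,0,0,0,0,0,0.68],[0.58,0,0,0,0,0,0.68],[0.7,0,0,0,0,0,0.68],[0.7,0,0,0,0,0,0.68],[0.7,0,0,0,0,0,0.68],[0.7,0,0,0,0,0,0.68]],
  ],
)

```text
time_s: 18.37
tool_pos: [0.5009, 0.3929, 0.2126]
tool_rot: [180.0, -0.1, 105.6]
force: [0.0, -0.6, 0.9]
grip_width: 0.0591
grasp_force: 0.0
```

Run:
```python
from h import *
c=cap('scene'); t=cap('top'); f=c['frame'][:,:,::-1]; q=t['frame'][:,:,::-1]
cv2.imwrite('pics/s6.png',np.hstack([cv2.resize(x,(400,450),interpolation=3) for x in (f[130:250,180:357],q[130:260,150:360])]))
W=cloud(t).reshape(-1,3); h=cv2.cvtColor(t['frame'],cv2.COLOR_RGB2HSV).reshape(-1,3)
d=W[:,:2]-[.619,.2096]; a=d@[.962,.272]; s=d@[-.272,.962]
m=(a>-.122)&(a<-.01)&(abs(s)<.07)&(W[:,2]>.038)&(W[:,2]<.12)
print(m.sum(),np.c_[a,s,W[:,2]][m].min(0),np.c_[a,s,W[:,2]][m].max(0)); print(get_obs()['tool_pos'],get_obs()['force'])
```

```text
259 [-0.08402624 -0.05125312  0.03910565] [-0.04721096  0.0491674   0.06940413]
[0.50166916 0.39158937 0.2126208 ] [ 1.0466714  -0.1566812  -0.25990707]
```

View pics/s6.png

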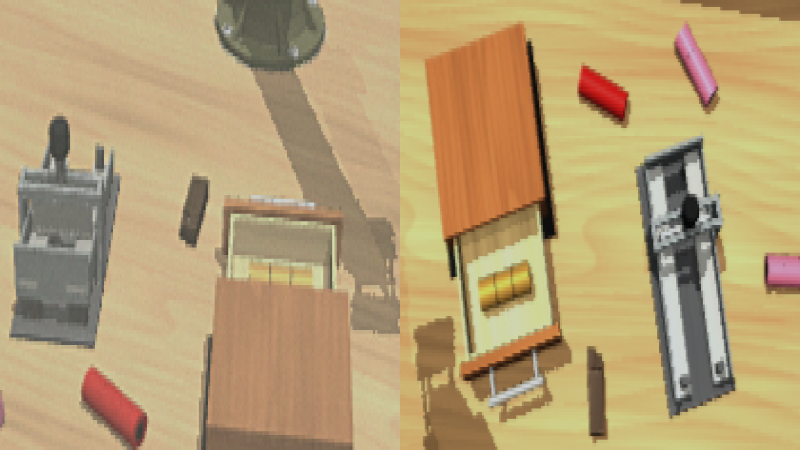

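The brass knuckle lies flat at mid-drawer, the drawer is open, the gate is down and the robot is clear.

```bash
python3 -c "
from cell import env
print(env.sign_off())"
```

```text
the job is handed in; nothing more can be done
None
```

I handed the job in after about 18 s: the gate was pulled to its stop and eased back down, and the brass knuckle lies flat in the open drawer. Nothing else was touched as far as I could see, and `sign_off()` returned no verdict.

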